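# Index the knife-handle fixture

### The arm

A 6-joint arm with a two-finger parallel gripper is mounted at the origin on the work surface. World frame = base frame: x ahead of the robot, y to its left, z up, the work surface at z = 0. Lengths are in m, angles in rad, forces in N, time in s.
With the tool pointing down it reaches from about 0.35 to 0.775 m from the base axis. Payload 7.3 kg.
Tool frame: the origin (TCP) lies between the finger pads; the fingertips stand robot.tcp_to_tips ahead of it and the grasp point (between the pads) lies 2 mm behind it (robot.tcp_to_tips is the distance from the TCP to the fingertips, in m); y points along the fingers, x is the direction in which the jaws open and shut, and the axes are right-handed (so a half turn about y gives the same grasp; the last joint's range is limited). The gripper opens to 92 mm and grips with 3 to 60 N. Pads are 19 mm wide; open, the fingers measure 130 mm over their backs; the gripper's body (75 mm by 190 mm) begins 47 mm behind the grasp point.
Start: joints at [1.136, 0.342, 1.524, -0, 1.275, -0.146], TCP at [0.15, 0.503, 0.218] pointing down, gripper open.
Joint ranges: [-2.53, 2.53], [-0.77, 2.02], [0.04, 2.7], [-1, 4.14], [0.28, 2.66], [-3.11, 3.11]. Speed limits (rad/s): [2.57, 2.57, 3.14, 3.14, 3.14, 3.14].

### API

Orientations are given as [roll, pitch, yaw] about the fixed x, y, z axes, in that order (R = Rz(yaw) Ry(pitch) Rx(roll)).
In Python, from cell import status, read_camera, get_calibration, robot gives the robot as it stands.
- The arm moves only by the shell command python3 -m creep 'ROWS' [FORCE]. ROWS is JSON, a list of rows, each an object of numbers: "dx", "dy", "dz": the shift along the tool's x, y, z in m; "rx", "ry", "rz": the turn, a rotation vector about the tool's x, y, z in rad; "gripper": the opening, from 0 (shut) to 1 (fully open). A call has 1 to 20 rows; each row is the pose to reach, as a shift and turn from the pose commanded when the call began, along the tool's axes at that moment; what a row does not reach only later rows make up. A row lasts 1/8 s, in which the tool goes at most 62.5 mm and 10.7 degrees, less where a joint would pass 70% of its speed; a pose out of reach is approached as far as the arm can. A call with a gripper value outside its range is refused whole. The fingers move at their own pace and stop on an object; FORCE is the grip in N (left out, the last holds). Time passes only in rows, so rows that repeat a pose let the fingers close. It gives the time, the measured TCP pose, the force and the opening at its end, in the units of the state.
- status.observe(): the state, without advancing time (a new reading comes with each control period).
- read_camera(name): name is "scene" or "top"; returns (picture, depth): 400x640x3 uint8, red, green, blue; 400x640 float32, m along the optical axis (not along the pixel's ray), 0 where there is no reading.
- get_calibration(name): a dict with "fx", "fy", "cx", "cy" (pixels), "D" ([k1, k2, p1, p2, k3] as OpenCV has them; the pictures are not rectified), "xyz" and "rotation" of the camera in the world. Camera axes: x right, y down, z forward; pixel columns grow to the right and rows downward; lengths in m; the calibration is good to about 2 mm. A picture is of the moment at which its call begins. get_calibration takes no time and is no camera call.
- robot.hand_in(): hands the job in, once; it reports no verdict.
The state is a dict: "time": time; "qpos": joint angles; "qvel": joint speeds; "joint_efforts": joint torques, N m; "tool_pos": TCP position; "tool_rot": TCP orientation; "contact_force": force on the tool from outside, world axes, zero at the start; "torque": the same for the moment, N m; "opening": finger opening in m.
Only numpy, scipy, OpenCV 4.12 (cv2) and the standard library are available. Lean on these libraries where they do the work, as an engineer would, in place of code of your own. Each camera call takes 0.05 s, during which the arm holds its last target.

### The job

Turn the white dial of the knife-handle fixture by gently pushing one of its T-screws sideways with a fingertip, until the index mark on the dial lines up with the one long line of the scale, and leave it there. Do not lift the dial off its pivot, and leave the loose tools and parts around the fixture where they are.

Things in the scene. Friction and masses are not known exactly. Their poses are not given: they have to be found in the camera images.
- pivot (a point): Centre of the dial on its upright pivot axis, at the height of the dial's flat top (30 mm above the bench).
- fixture: The indexing fixture's green cast foot, 196 mm across, bolted to the bench by two lugs; origin at its centre on the bench, below the pivot. On it lie a flat dark grey scale disc (228 mm across, top 24 mm above the bench) and the white dial (166 mm across, 6 mm thick). Mid-dial stands a white tube (68 mm across, top 76 mm above the bench) holding a brown antler handle (top 102 mm).
- index_mark (a point): Outer end of the index mark, on the rim of the dial's top, 83 mm from the pivot axis and 30 mm above the bench. The mark is the only dark line on the white dial: radial, 36 mm long, 6 mm wide.
- target_line (a point): Inner end of the target line on the fixed scale disc, 84 mm from the pivot axis and 24 mm above the bench. Of the scale's thirteen pale radial lines, 15 degrees apart, it is the middle and only long one (27 mm long, 6 mm wide; others 9 mm, 2 mm wide). The scale disc is fixed, but its setting differs from start to start.
- dial (a joint): Turn of the dial about the upright pivot axis, rad, growing counter-clockwise seen from above; stops at -2.4 and 2.4, its zero is not the target. Friction of about 0.15 N m (about 2.5 N at a T-screw) holds it wherever it is left; no spring. From the start, the target is reached by turning clockwise (falling values) by 0.4 to 1.7 rad.
- spindle (a joint): Height of the dial above its seat, m: 0 seated, up to 0.04 if lifted. The dial only rests on its pivot by its weight (about 0.7 kg) and can be lifted, which is not wanted.
- screw0 (a point): T-screw of the tube, 60 degrees counter-clockwise from the index mark seen from above: a radial stem from the tube, 60 mm above the bench, carries an upright round steel cross-bar, 10 mm thick, from 46 to 94 mm above the bench, its axis 64 mm from the pivot axis; rigid with the dial. This point: on the bar's axis, 70 mm above the bench.
- screw1 (a point): T-screw of the tube, 180 degrees (directly opposite) from the index mark seen from above: a radial stem from the tube, 60 mm above the bench, carries an upright round steel cross-bar, 10 mm thick, from 46 to 94 mm above the bench, its axis 64 mm from the pivot axis; rigid with the dial. This point: on the bar's axis, 70 mm above the bench.
- screw2 (a point): T-screw of the tube, 60 degrees clockwise from the index mark seen from above: a radial stem from the tube, 60 mm above the bench, carries an upright round steel cross-bar, 10 mm thick, from 46 to 94 mm above the bench, its axis 64 mm from the pivot axis; rigid with the dial. This point: on the bar's axis, 70 mm above the bench.
- jar: Bystander, loose: glass jar with steel cap, 48 diameter x 75 mm tall; origin at its underside.
- screwdriver: Bystander, loose: red-handled screwdriver lying flat, 170 mm long; origin at its underside.
- sanding_block: Bystander, loose: cork sanding block 70 x 45 x 30 mm; origin at its underside.
- blank: Bystander, loose: dark wooden knife-handle blank lying flat, 110 x 30 x 14 mm; origin at its underside.
- collar: Bystander, loose: loose white ring 52 mm outside, 24 mm tall; origin at its underside.
- antler: Bystander, loose: short antler piece standing on end, 26 diameter x 50 mm tall; origin at its underside.
- wrench: Bystander, loose: open wrench lying flat, 150 mm long; origin at its underside.

How it is judged:
By the outcome, as a careful person would: the job done as asked, in the order asked, and still so for the second after the job is handed in, with the robot touching nothing.
It also fails if it takes over 48 s, if anything falls off the work surface, if the arm or the gripper's body presses on something with over 40 N, if the wrist force passes 120 N, or if a joint passes its speed limit or range.

## Working session

There is one attempt and no reset: what is moved stays moved. The work goes in short steps, Python scripts to look and compute and a shell command to move; the robot and the scene stay as the last step left them, time stands still between calls to the robot, and variables do not carry over. Pictures are saved under pics/ and viewed, and the job is handed in when it is done.

```bash
ls; mkdir -p pics; python3 - <<'E'
from cell import status, read_camera, get_calibration, robot
import cv2,numpy as np
print(status.observe()); print(robot.tcp_to_tips)
for n in("scene","top"):
    p,d=read_camera(n); cv2.imwrite(f"pics/{n}0.png",p[:,:,::-1]); np.savez(f"pics/{n}0.npz",p=p,d=d); print(n,get_calibration(n))
E
```

```text
pics
{'time': 0.0, 'qpos': array([ 1.13600323e+00,  3.42719787e-01,  1.52504965e+00, -5.45413572e-06,
        1.27541555e+00, -1.46016158e-01]), 'qvel': array([-0.0008531 , -0.00022323,  0.00075602,  0.00018294, -0.000732  ,
        0.00091103]), 'joint_efforts': array([-2.66016259e-04, -4.31237733e+01, -2.44220299e+01,  7.19393953e-02,
        5.58361982e-02, -1.01184066e-04]), 'tool_pos': array([0.14930972, 0.50285939, 0.21733512]), 'tool_rot': array([-1.57056981,  0.00157615,  1.28202116]), 'contact_force': array([-0.72466183, -0.41196917,  0.8644847 ]), 'torque': array([ 0.00898023, -0.02431568,  0.02966341]), 'opening': 0.09219949020048197}
0.017
scene {'fx': 508.250295991538, 'fy': 508.250295991538, 'cx': 321.2086072056101, 'cy': 190.93283024504308, 'D': array([0.01775912, 0.        , 0.        , 0.        , 0.        ]), 'xyz': array([ 1.22093451, -0.53029911,  0.81196591]), 'rotation': array([-2.27975438,  0.01940169,  0.80699983])}
top {'fx': 456.03472460428213, 'fy': 456.03472460428213, 'cx': 312.22063821965384, 'cy': 190.2088802112276, 'D': array([0.041139, 0.      , 0.      , 0.      , 0.      ]), 'xyz': array([0.37593127, 0.04148602, 1.08956303]), 'rotation': array([-2.91868727e+00,  2.80060708e-03, -1.48815405e+00])}
```

View pics/scene0.png

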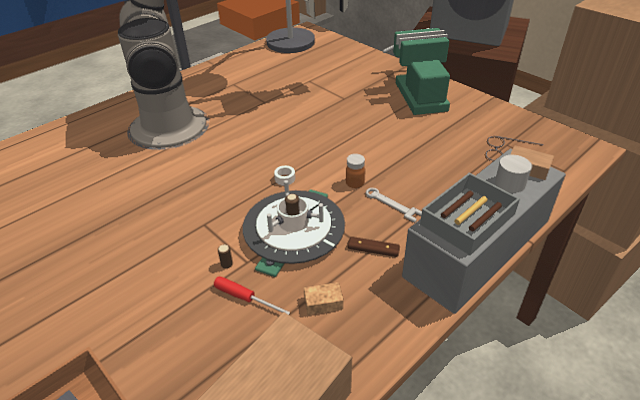

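View pics/top0.png

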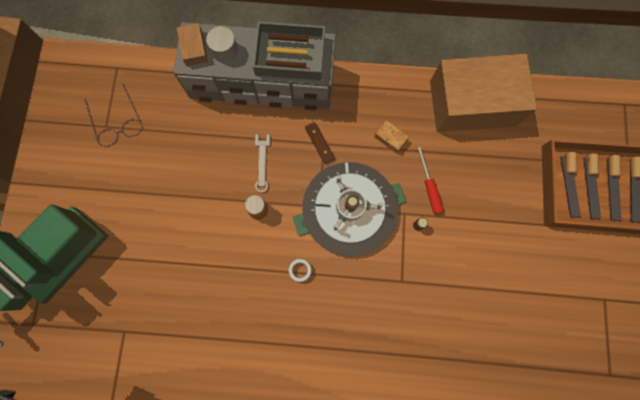

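```bash
cat > h.py <<'E'
import cv2,numpy as np
from scipy.spatial.transform import Rotation as R
from cell import get_calibration
def cam(n):
    c=get_calibration(n); K=np.array([[c['fx'],0,c['cx']],[0,c['fy'],c['cy']],[0,0,1]]); return K,np.array(c['D']),np.array(c['xyz']),R.from_euler('xyz',c['rotation']).as_matrix()
def plane(n,uv,z):
    K,D,t,Rm=cam(n); uv=np.asarray(uv,float).reshape(-1,1,2)
    q=cv2.undistortPoints(uv,K,D).reshape(-1,2); r=np.c_[q,np.ones(len(q))]@Rm.T
    s=(z-t[2])/r[:,2]; return t+r*s[:,None]
def proj(n,P):
    K,D,t,Rm=cam(n); P=(np.asarray(P,float).reshape(-1,3)-t)@Rm
    return cv2.projectPoints(P,np.zeros(3),np.zeros(3),K,D)[0].reshape(-1,2)
E
python3 - <<'E'
import numpy as np,cv2
from h import *
p=np.load('pics/top0.npz')['p'][150:265,290:415]
cv2.imwrite('pics/topz.png',cv2.resize(p[:,:,::-1],None,fx=5,fy=5,interpolation=cv2.INTER_CUBIC))
p=np.load('pics/scene0.npz')['p'][160:280,230:360]
cv2.imwrite('pics/scz.png',cv2.resize(p[:,:,::-1],None,fx=5,fy=5,interpolation=cv2.INTER_CUBIC))
print(plane('top',[[350,208],[316,205],[347,170]],.03), proj('top',[[0,0,0],[.15,.5,.2]]),proj('scene',[[0,0,0],[.15,.5,.2]]))
E
```

```text
[[ 0.57943725 -0.02814976  0.03      ]
 [ 0.58002968  0.05240109  0.03      ]
 [ 0.67156362 -0.01498845  0.03      ]] [[318.54487384 478.69144341]
 [ 45.70935723 404.0576268 ]] [[168.08979864 125.69410656]
 [326.29267032  23.0692494 ]]
```

View pics/topz.png

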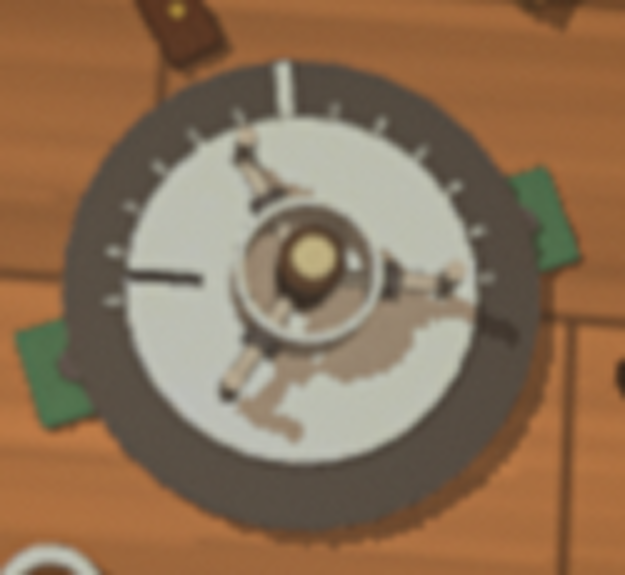

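View pics/scz.png

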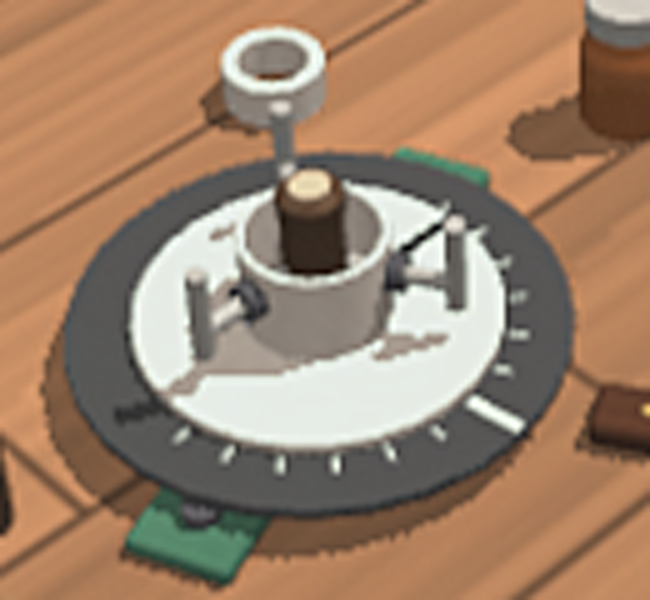

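The close-ups show the dark index mark in top at about (316–330, 205) and the long target line at about (347, 162–172). The three T-screws are clearly visible, with the tube in the middle. Next I measure them.

```bash
cat > meas.py <<'E'
import sys,numpy as np,cv2
from h import *
from scipy.optimize import least_squares
def fitc(P):
    r=least_squares(lambda v:np.hypot(P[:,0]-v[0],P[:,1]-v[1])-v[2],[P[:,0].mean(),P[:,1].mean(),.09],loss='soft_l1',f_scale=.001); return r.x
def run(n,f):
    p=np.load(f)['p']; g=cv2.cvtColor(p,cv2.COLOR_RGB2GRAY).astype(np.float32)
    hsv=cv2.cvtColor(p,cv2.COLOR_RGB2HSV)
    def samp(P):
        uv=proj(n,P).astype(np.float32); return cv2.remap(g,uv[:,0].reshape(1,-1),uv[:,1].reshape(1,-1),cv2.INTER_CUBIC)[0]
    c=np.array([.579,-.028])
    th=np.radians(np.arange(0,360,2))
    for it in range(3):
        rim=[]
        for t in th:   # dial rim: brightest drop near r=83mm at z=.03
            rr=np.arange(.074,.092,.0005); P=np.c_[c[0]+rr*np.cos(t),c[1]+rr*np.sin(t),0*rr+.03]
            v=samp(P); dv=np.diff(v); k=dv.argmin()
            if dv[k]<-5: rim.append(P[k,:2]+.00025*np.array([np.cos(t),np.sin(t)]))
        x=fitc(np.array(rim)); c=x[:2]
    print(n,'centre,r',x.round(4),len(rim))
    def prof(r0,r1,z):
        a=np.radians(np.arange(-180,180,.25)); rr=np.linspace(r0,r1,15)
        A,Q=np.meshgrid(a,rr); P=np.c_[(c[0]+Q*np.cos(A)).ravel(),(c[1]+Q*np.sin(A)).ravel(),np.full(A.size,z)]
        return np.degrees(a),samp(P).reshape(A.shape)
    a,m=prof(.096,.110,.024); v=m.mean(0); k=v.argmax()
    w=np.abs((a-a[k]+180)%360-180)<5; d=(a[w]-a[k]+180)%360-180; q=np.clip(v[w]-np.median(v)-10,0,None); T=a[k]+(d*q).sum()/q.sum()
    print(' target deg',round(T,2),'peak',v[k],np.median(v))
    a,m=prof(.052,.080,.03); s=m.max(0); v=m.mean(0); k=s.argmin()
    w=np.abs((a-a[k]+180)%360-180)<8; d=(a[w]-a[k]+180)%360-180; b=np.percentile(v[w],80); q=np.clip(b-v[w]-10,0,None); M=a[k]+(d*q).sum()/q.sum()
    print(' mark deg',round(M,2),s[k],'mark-target',round(M-T,2), 'rad',round(np.radians(M-T),4))
    return c,T,M
if __name__=='__main__':
    for n in('top','scene'):
        run(n,f'pics/{n}{sys.argv[1]}.npz')
E
python3 meas.py 0
```

```text
top centre,r [ 0.5818 -0.0273  0.0828] 177
 target deg 8.07 peak 187.51512 78.25418
 mark deg 90.42 75.99046 mark-target 82.35 rad 1.4372
scene centre,r [ 0.5821 -0.0252  0.0835] 176
 target deg 8.37 peak 255.6733 86.07677
 mark deg 150.89 65.32391 mark-target 142.52 rad 2.4875
```

```bash
python3 - <<'E'
import numpy as np,cv2
from h import *
c=np.array([.582,-.0263])
for n in('top','scene'):
    p=np.load(f'pics/{n}0.npz')['p'].copy()
    x0,y0,x1,y1=(290,150,415,265) if n=='top' else (230,160,360,280)
    im=cv2.resize(p[y0:y1,x0:x1,::-1],None,fx=5,fy=5,interpolation=cv2.INTER_CUBIC)
    for t in(150.4,270.4,30.4):
        q=[[*(c+.064*np.array([np.cos(np.radians(t)),np.sin(np.radians(t))])),z] for z in(.046,.094)]
        for u in proj(n,q): cv2.circle(im,tuple(int(v) for v in (u-[x0,y0]+.5)*5),4,(0,0,255),1)
    u=proj(n,[[*c,.102]])[0]; cv2.circle(im,tuple(int(v) for v in (u-[x0,y0]+.5)*5),4,(255,0,0),1)
    cv2.imwrite(f'pics/chk_{n}.png',im)
E
```

```text
(no output)
```

View pics/chk_top.png

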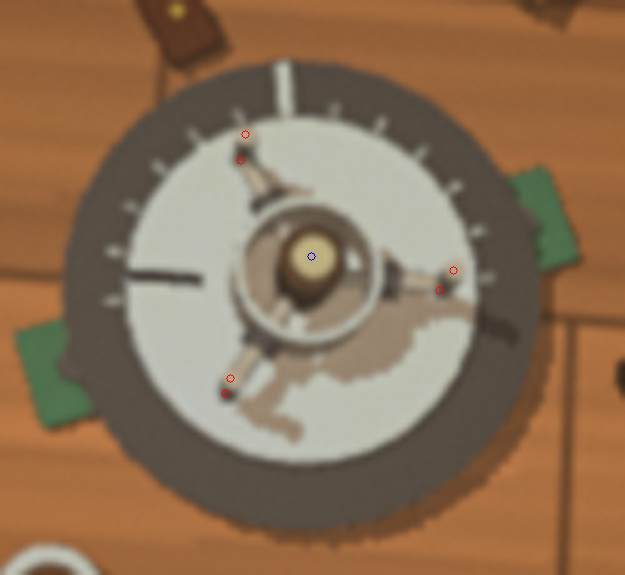

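View pics/chk_scene.png

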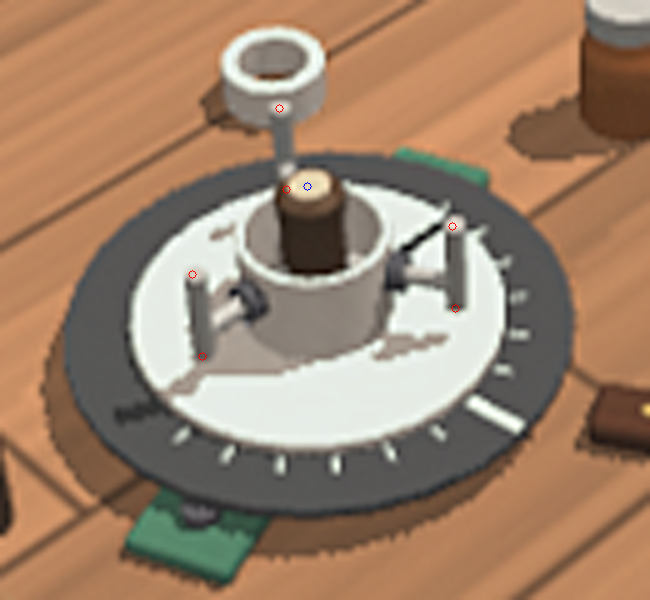

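```bash
python3 -m creep '[{"dx":-0.04,"dz":-0.05,"gripper":0.33},{"dx":-0.08,"dz":-0.10,"gripper":0.33},{"dx":-0.11,"dz":-0.15,"ry":0.1,"gripper":0.33},{"dx":-0.15,"dz":-0.20,"ry":0.228,"gripper":0.33},{"dx":-0.18,"dz":-0.25,"ry":0.228,"gripper":0.33},{"dx":-0.22,"dz":-0.30,"ry":0.228,"gripper":0.33},{"dx":-0.26,"dz":-0.35,"ry":0.228,"gripper":0.33},{"dx":-0.30,"dz":-0.40,"ry":0.228,"gripper":0.33},{"dx":-0.33,"dz":-0.45,"ry":0.228,"gripper":0.33},{"dx":-0.37,"dz":-0.5026,"ry":0.228,"gripper":0.33},{"dx":-0.37,"dz":-0.5026,"ry":0.228,"gripper":0.33},{"dx":-0.37,"dz":-0.5026,"ry":0.228,"gripper":0.33},{"dx":-0.37,"dz":-0.5026,"ry":0.228,"gripper":0.33},{"dx":-0.37,"dz":-0.5026,"ry":0.228,"gripper":0.33},{"dx":-0.37,"dz":-0.5026,"ry":0.228,"gripper":0.33},{"dx":-0.37,"dz":-0.5026,"ry":0.228,"gripper":0.33}]' 20
```

```text
invalid input at $[0]: expected keys dx, dy, dz, rx, ry, rz, gripper
```

The predicted bar ends and antler top land on the real ones in both views, so the model is confirmed. The move was refused because every row needs all seven keys.

```bash
python3 -m creep '[{"dx":-0.04,"dy":0,"dz":-0.05,"rx":0,"ry":0,"rz":0,"gripper":0.33},{"dx":-0.08,"dy":0,"dz":-0.10,"rx":0,"ry":0,"rz":0,"gripper":0.33},{"dx":-0.11,"dy":0,"dz":-0.15,"rx":0,"ry":0.1,"rz":0,"gripper":0.33},{"dx":-0.15,"dy":0,"dz":-0.20,"rx":0,"ry":0.228,"rz":0,"gripper":0.33},{"dx":-0.18,"dy":0,"dz":-0.25,"rx":0,"ry":0.228,"rz":0,"gripper":0.33},{"dx":-0.22,"dy":0,"dz":-0.30,"rx":0,"ry":0.228,"rz":0,"gripper":0.33},{"dx":-0.26,"dy":0,"dz":-0.35,"rx":0,"ry":0.228,"rz":0,"gripper":0.33},{"dx":-0.30,"dy":0,"dz":-0.40,"rx":0,"ry":0.228,"rz":0,"gripper":0.33},{"dx":-0.33,"dy":0,"dz":-0.45,"rx":0,"ry":0.228,"rz":0,"gripper":0.33},{"dx":-0.37,"dy":0,"dz":-0.5026,"rx":0,"ry":0.228,"rz":0,"gripper":0.33},{"dx":-0.37,"dy":0,"dz":-0.5026,"rx":0,"ry":0.228,"rz":0,"gripper":0.33},{"dx":-0.37,"dy":0,"dz":-0.5026,"rx":0,"ry":0.228,"rz":0,"gripper":0.33},{"dx":-0.37,"dy":0,"dz":-0.5026,"rx":0,"ry":0.228,"rz":0,"gripper":0.33},{"dx":-0.37,"dy":0,"dz":-0.5026,"rx":0,"ry":0.228,"rz":0,"gripper":0.33}]' 20; python3 -c "
from cell import read_camera
import cv2
p,d=read_camera('scene'); cv2.imwrite('pics/s1.png',cv2.resize(p[40:290,150:450,::-1],None,fx=2,fy=2))"
```

```text
time: 1.85
tool_pos: [0.5254, 0.0067, 0.2183]
tool_rot: [-1.571, -0.0, 1.056]
contact_force: [-0.9, -0.4, -0.8]
opening: 0.0304
```

View pics/s1.png

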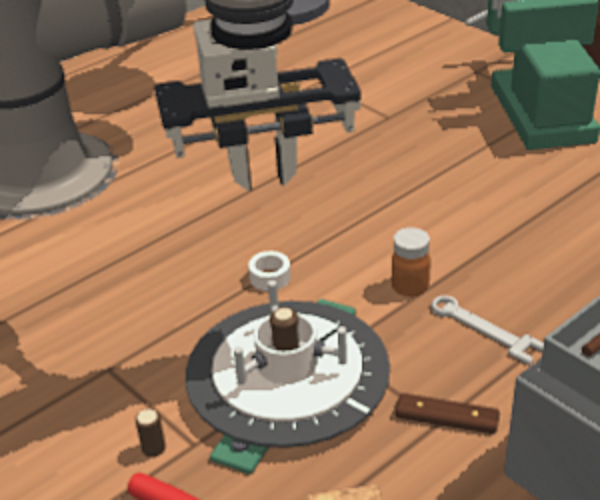

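```bash
python3 -m creep '[{"dx":0,"dy":0.04,"dz":0,"rx":0,"ry":0,"rz":0,"gripper":0.33},{"dx":0,"dy":0.07,"dz":0,"rx":0,"ry":0,"rz":0,"gripper":0.33},{"dx":0,"dy":0.10,"dz":0,"rx":0,"ry":0,"rz":0,"gripper":0.33},{"dx":0,"dy":0.12,"dz":0,"rx":0,"ry":0,"rz":0,"gripper":0.33},{"dx":0,"dy":0.12,"dz":0,"rx":0,"ry":0,"rz":0,"gripper":0.33},{"dx":0,"dy":0.12,"dz":0,"rx":0,"ry":0,"rz":0,"gripper":0.33}]'; python3 -c "
from cell import read_camera
import cv2
p,d=read_camera('scene'); cv2.imwrite('pics/s2.png',cv2.resize(p[100:290,200:400,::-1],None,fx=3,fy=3))
import numpy as np
for a in [2,5,9,13,18,22,27,32,36,41,45,50,54,59,63,67,71,74,76,76]:
  r=np.radians(a);print(a,round(.064*np.sin(r),4),round(.064*(np.cos(r)-1),4),round(r,3))"
```

```text
time: 2.65
tool_pos: [0.5265, 0.0057, 0.099]
tool_rot: [-1.572, -0.001, 1.055]
contact_force: [1.0, -0.1, 0.2]
opening: 0.0305
2 0.0022 -0.0 0.035
5 0.0056 -0.0002 0.087
9 0.01 -0.0008 0.157
13 0.0144 -0.0016 0.227
18 0.0198 -0.0031 0.314
22 0.024 -0.0047 0.384
27 0.0291 -0.007 0.471
32 0.0339 -0.0097 0.559
36 0.0376 -0.0122 0.628
41 0.042 -0.0157 0.716
45 0.0453 -0.0187 0.785
50 0.049 -0.0229 0.873
54 0.0518 -0.0264 0.942
59 0.0549 -0.031 1.03
63 0.057 -0.0349 1.1
67 0.0589 -0.039 1.169
71 0.0605 -0.0432 1.239
74 0.0615 -0.0464 1.292
76 0.0621 -0.0485 1.326
76 0.0621 -0.0485 1.326
```

View pics/s2.png

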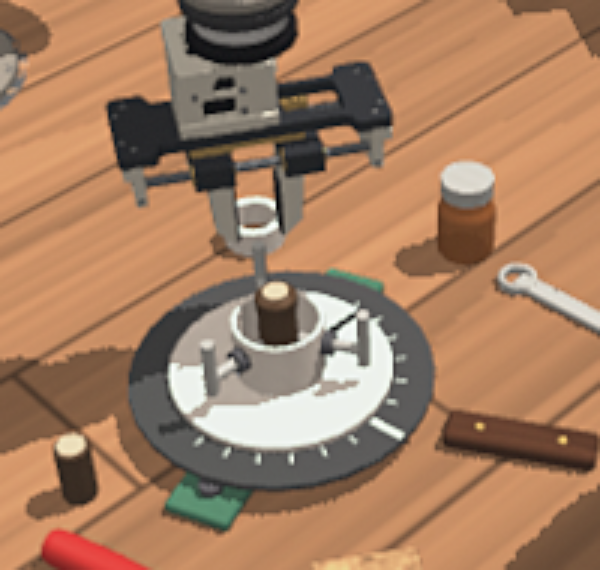

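The fingers straddle screw0's bar near (262, 255), clear of the tube and everything else. First part of the arc:

```bash
python3 -m creep '[{"dx":0.0022,"dy":0,"dz":0,"rx":0,"ry":0.035,"rz":0,"gripper":0.33},{"dx":0.0056,"dy":0,"dz":-0.0002,"rx":0,"ry":0.087,"rz":0,"gripper":0.33},{"dx":0.01,"dy":0,"dz":-0.0008,"rx":0,"ry":0.157,"rz":0,"gripper":0.33},{"dx":0.0144,"dy":0,"dz":-0.0016,"rx":0,"ry":0.227,"rz":0,"gripper":0.33},{"dx":0.0198,"dy":0,"dz":-0.0031,"rx":0,"ry":0.314,"rz":0,"gripper":0.33},{"dx":0.024,"dy":0,"dz":-0.0047,"rx":0,"ry":0.384,"rz":0,"gripper":0.33}]'; python3 -c "
from cell import read_camera
import cv2,numpy as np
p,d=read_camera('top'); np.savez('pics/top3.npz',p=p);cv2.imwrite('pics/t3.png',cv2.resize(p[130:280,270:430,::-1],None,fx=4,fy=4))"
```

```text
time: 3.45
tool_pos: [0.5426, 0.0242, 0.0993]
tool_rot: [-1.572, -0.002, 0.668]
contact_force: [0.1, 0.8, -0.4]
opening: 0.0305
```

View pics/t3.png

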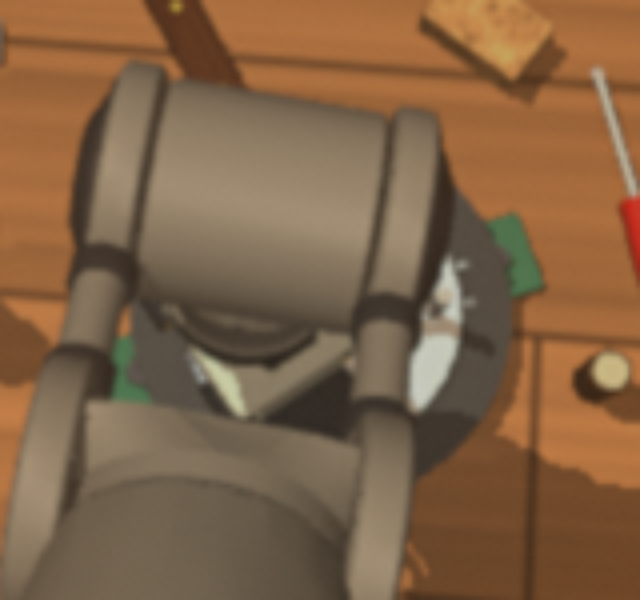

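```bash
python3 -c "
from cell import read_camera
import cv2,numpy as np
p,d=read_camera('scene'); np.savez('pics/scene4.npz',p=p);cv2.imwrite('pics/s4.png',cv2.resize(p[100:290,200:400,::-1],None,fx=3,fy=3))"
```

```text
(no output)
```

View pics/s4.png

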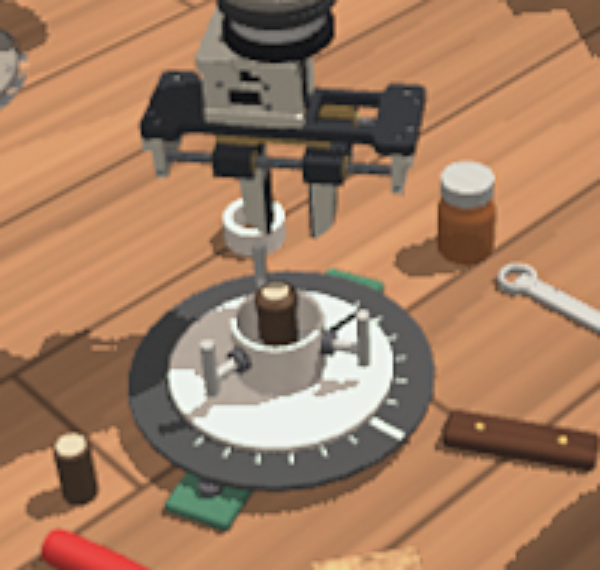

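```bash
python3 - <<'E'
from h import *
import cv2
from cell import status
p=np.load('pics/scene4.npz')['p']
x0,y0=255,140
im=cv2.resize(p[y0:y0+80,x0:x0+90,::-1],None,fx=8,fy=8,interpolation=cv2.INTER_CUBIC)
s=status.observe();t=s['tool_pos'];print(t,s['tool_rot'])
x=R.from_euler('xyz',s['tool_rot']).as_matrix()[:,0]
for k,col in((-1,(0,0,255)),(1,(255,0,0))):
  for z in(.082,.099,.117):
    P=t+k*.01525*x; P[2]=z
    u=proj('scene',P)[0]; print(k,z,u); cv2.circle(im,tuple(int(v) for v in (u-[x0,y0]+.5)*8),4,col,1)
for z in(.046,.094):
    u=proj('scene',[.5264,.0053,z])[0]; cv2.circle(im,tuple(int(v) for v in (u-[x0,y0]+.5)*8),4,(0,255,0),1)
cv2.imwrite('pics/s4z.png',im)
E
```

```text
[0.54273588 0.02425855 0.0991471 ] [-1.57232165 -0.00182404  0.66997427]
-1 0.082 [290.23688027 184.35622622]
-1 0.099 [289.78479315 178.48676866]
-1 0.117 [289.2961771 172.1451725]
1 0.082 [303.64349646 185.34947717]
1 0.099 [303.32189894 179.47160551]
1 0.117 [302.97431937 173.12054605]
```

View pics/s4z.png

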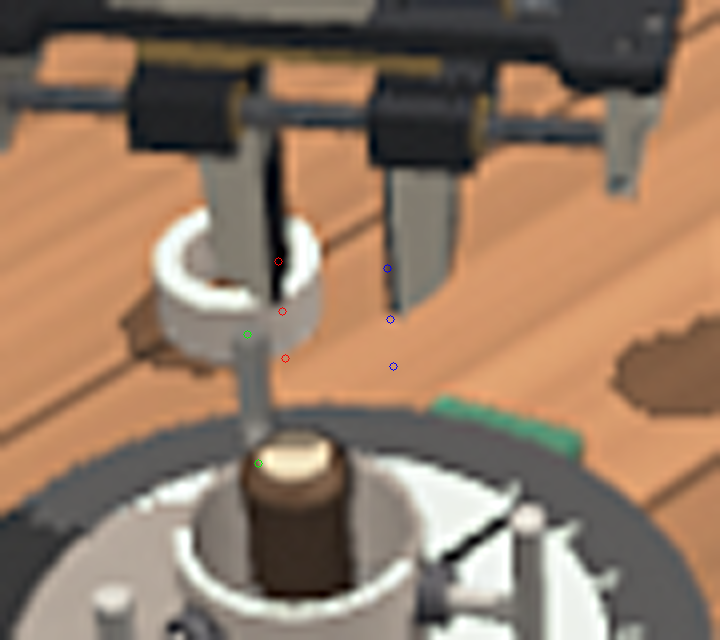

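The dial has not moved. In this view the finger tips (near (270, 300) and (400, 310) in the crop) end at about z = 0.100, so they passed above the bar top. I go back over the screw and come down another 20 mm.

```bash
python3 -m creep '[{"dx":-0.012,"dy":0,"dz":-0.001,"rx":0,"ry":-0.18,"rz":0,"gripper":0.33},{"dx":-0.024,"dy":0,"dz":-0.0047,"rx":0,"ry":-0.36,"rz":0,"gripper":0.33},{"dx":-0.024,"dy":0,"dz":-0.0047,"rx":0,"ry":-0.384,"rz":0,"gripper":0.33},{"dx":-0.024,"dy":0,"dz":-0.0047,"rx":0,"ry":-0.384,"rz":0,"gripper":0.33},{"dx":-0.024,"dy":0.01,"dz":-0.0047,"rx":0,"ry":-0.384,"rz":0,"gripper":0.33},{"dx":-0.024,"dy":0.02,"dz":-0.0047,"rx":0,"ry":-0.384,"rz":0,"gripper":0.33},{"dx":-0.024,"dy":0.02,"dz":-0.0047,"rx":0,"ry":-0.384,"rz":0,"gripper":0.33}]'; python3 -c "
from cell import read_camera
import cv2,numpy as np
p,d=read_camera('scene'); np.savez('pics/scene5.npz',p=p);cv2.imwrite('pics/s5.png',cv2.resize(p[140:220,255:345,::-1],None,fx=8,fy=8,interpolation=2))"
```

```text
time: 4.42
tool_pos: [0.5252, 0.0057, 0.0767]
tool_rot: [-1.568, 0.001, 1.054]
contact_force: [0.7, -0.5, 0.2]
opening: 0.0304
```

View pics/s5.png

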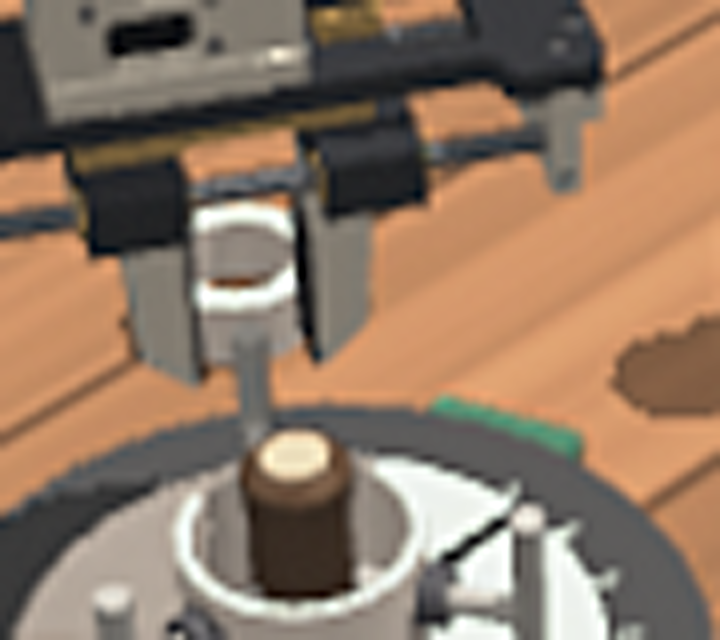

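The tips now reach about 13 mm below the bar top. I push again, 4 mm lower, in a first short stretch.

```bash
python3 -m creep '[{"dx":0,"dy":0.004,"dz":0,"rx":0,"ry":0.01,"rz":0,"gripper":0.33},{"dx":0.0056,"dy":0.004,"dz":-0.0002,"rx":0,"ry":0.087,"rz":0,"gripper":0.33},{"dx":0.01,"dy":0.004,"dz":-0.0008,"rx":0,"ry":0.157,"rz":0,"gripper":0.33},{"dx":0.0144,"dy":0.004,"dz":-0.0016,"rx":0,"ry":0.227,"rz":0,"gripper":0.33},{"dx":0.0198,"dy":0.004,"dz":-0.0031,"rx":0,"ry":0.314,"rz":0,"gripper":0.33},{"dx":0.024,"dy":0.004,"dz":-0.0047,"rx":0,"ry":0.384,"rz":0,"gripper":0.33}]'; python3 -c "
from cell import read_camera
import cv2,numpy as np
p,d=read_camera('scene'); np.savez('pics/scene6.npz',p=p);cv2.imwrite('pics/s6.png',cv2.resize(p[140:260,235:355,::-1],None,fx=5,fy=5,interpolation=2))"
```

```text
time: 5.22
tool_pos: [0.5417, 0.0236, 0.0739]
tool_rot: [-1.571, 0.001, 0.667]
contact_force: [-1.4, -1.7, -0.8]
opening: 0.0303
```

View pics/s6.png

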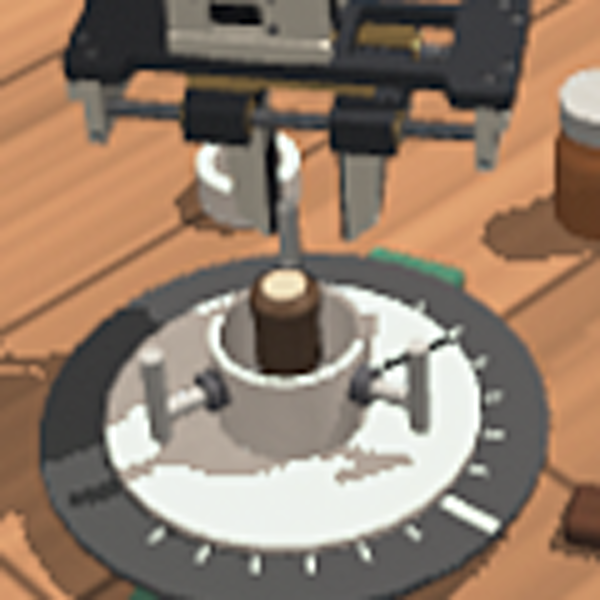

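The dial is turning: the bar has moved to (288, 225), with about 2 N of contact force. I carry on for another 54°.

```bash
python3 -m creep '[{"dx":0.0045,"dy":0,"dz":-0.0002,"rx":0,"ry":0.07,"rz":0,"gripper":0.33},{"dx":0.0089,"dy":0,"dz":-0.0006,"rx":0,"ry":0.14,"rz":0,"gripper":0.33},{"dx":0.0133,"dy":0,"dz":-0.0014,"rx":0,"ry":0.21,"rz":0,"gripper":0.33},{"dx":0.0177,"dy":0,"dz":-0.0025,"rx":0,"ry":0.28,"rz":0,"gripper":0.33},{"dx":0.022,"dy":0,"dz":-0.0039,"rx":0,"ry":0.35,"rz":0,"gripper":0.33},{"dx":0.0261,"dy":0,"dz":-0.0056,"rx":0,"ry":0.42,"rz":0,"gripper":0.33},{"dx":0.0301,"dy":0,"dz":-0.0075,"rx":0,"ry":0.49,"rz":0,"gripper":0.33},{"dx":0.034,"dy":0,"dz":-0.0098,"rx":0,"ry":0.56,"rz":0,"gripper":0.33},{"dx":0.0377,"dy":0,"dz":-0.0123,"rx":0,"ry":0.63,"rz":0,"gripper":0.33},{"dx":0.0412,"dy":0,"dz":-0.0151,"rx":0,"ry":0.70,"rz":0,"gripper":0.33},{"dx":0.0445,"dy":0,"dz":-0.0181,"rx":0,"ry":0.77,"rz":0,"gripper":0.33},{"dx":0.0477,"dy":0,"dz":-0.0213,"rx":0,"ry":0.84,"rz":0,"gripper":0.33},{"dx":0.0505,"dy":0,"dz":-0.0247,"rx":0,"ry":0.91,"rz":0,"gripper":0.33},{"dx":0.0517,"dy":0,"dz":-0.0263,"rx":0,"ry":0.94,"rz":0,"gripper":0.33},{"dx":0.0517,"dy":0,"dz":-0.0263,"rx":0,"ry":0.94,"rz":0,"gripper":0.33}]'; python3 -c "
from cell import read_camera
import cv2,numpy as np
p,d=read_camera('scene'); np.savez('pics/scene7.npz',p=p);cv2.imwrite('pics/s7.png',cv2.resize(p[140:260,235:355,::-1],None,fx=5,fy=5,interpolation=2))
p,d=read_camera('top'); np.savez('pics/top7.npz',p=p);cv2.imwrite('pics/t7.png',cv2.resize(p[130:280,270:430,::-1],None,fx=4,fy=4))"
```

```text
time: 7.15
tool_pos: [0.5985, 0.0354, 0.0738]
tool_rot: [-1.571, 0.001, -0.269]
contact_force: [-1.6, -0.6, 0.4]
opening: 0.0301
```

View pics/s7.png

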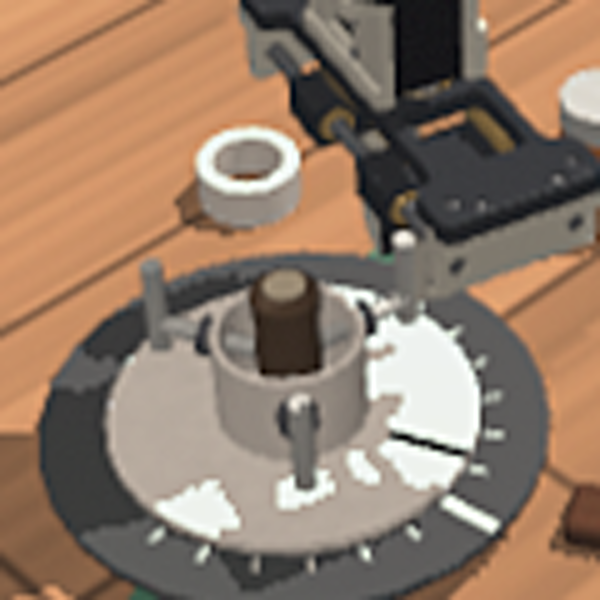

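View pics/t7.png

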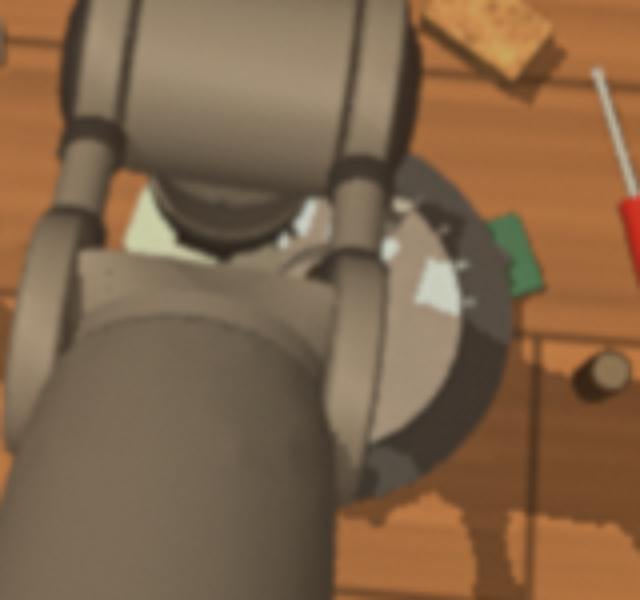

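```bash
cat > m2.py <<'E'
import sys,numpy as np,cv2
from h import *
# scene: dark mark within +-40 deg of target, centre fixed from first picture; line fit of per-radius minima
def prof(g,n,c,rr,a,z):
    A,Q=np.meshgrid(a,rr); P=np.c_[(c[0]+Q*np.cos(A)).ravel(),(c[1]+Q*np.sin(A)).ravel(),np.full(A.size,z)]
    uv=proj(n,P).astype(np.float32); return cv2.remap(g,uv[:,0].reshape(A.shape),uv[:,1].reshape(A.shape),cv2.INTER_CUBIC)
n,f=sys.argv[1:3]; c=np.array({'scene':[.5821,-.0252],'top':[.5818,-.0273]}[n])
g=cv2.cvtColor(np.load(f)['p'],cv2.COLOR_RGB2GRAY).astype(np.float32)
a=np.radians(np.arange(-25,45,.2))
out={}
for nm,rr,z,s in(('target',np.linspace(.090,.110,11),.024,1),('mark',np.linspace(.052,.080,15),.03,-1)):
    m=s*prof(g,n,c,rr,a,z); k=m.mean(0).argmax(); cs=[]
    for row in m:
        w=slice(max(0,k-25),k+26); q=np.clip(row[w]-np.median(row[w])-.3*(row[w].max()-np.median(row[w])),0,None); cs.append(np.degrees((a[w]*q).sum()/q.sum()))
    out[nm]=np.median(cs); print(nm,np.round(cs,1))
print(out,'mark-target deg',round(out['mark']-out['target'],2))
E
python3 m2.py scene pics/scene7.npz; python3 m2.py scene pics/scene0.npz|tail -1
```

```text
target [8.4 8.4 8.2 8.3 8.2 8.4 8.3 8.4 8.5 8.4 8.4]
mark [24.5 24.7 24.3 23.7 24.1 24.4 24.8 24.3 24.  24.4 24.4 24.  24.  24.3
 24.5]
{'target': np.float64(8.37796831592127), 'mark': np.float64(24.349507036464736)} mark-target deg 15.97
{'target': np.float64(8.376388178646025), 'mark': np.float64(42.009559752152555)} mark-target deg 33.63
```

Mark and line are both clear in the scene view: the mark runs (390, 433)–(466, 452) in the crop, and 16.0° remain. I push 14° of it slowly.

```bash
python3 -m creep '[{"dx":0.0032,"dy":0,"dz":-0.0001,"rx":0,"ry":0.05,"rz":0,"gripper":0.33},{"dx":0.0064,"dy":0,"dz":-0.0003,"rx":0,"ry":0.10,"rz":0,"gripper":0.33},{"dx":0.0096,"dy":0,"dz":-0.0007,"rx":0,"ry":0.15,"rz":0,"gripper":0.33},{"dx":0.0127,"dy":0,"dz":-0.0013,"rx":0,"ry":0.20,"rz":0,"gripper":0.33},{"dx":0.0146,"dy":0,"dz":-0.0017,"rx":0,"ry":0.23,"rz":0,"gripper":0.33},{"dx":0.0155,"dy":0,"dz":-0.0019,"rx":0,"ry":0.244,"rz":0,"gripper":0.33},{"dx":0.0155,"dy":0,"dz":-0.0019,"rx":0,"ry":0.244,"rz":0,"gripper":0.33},{"dx":0.0155,"dy":0,"dz":-0.0019,"rx":0,"ry":0.244,"rz":0,"gripper":0.33}]'; python3 -c "
from cell import read_camera
import cv2,numpy as np
p,d=read_camera('scene'); np.savez('pics/scene8.npz',p=p);cv2.imwrite('pics/s8.png',cv2.resize(p[140:260,235:355,::-1],None,fx=5,fy=5,interpolation=2))"; python3 m2.py scene pics/scene8.npz
```

```text
time: 8.25
tool_pos: [0.6131, 0.0296, 0.074]
tool_rot: [-1.571, 0.0, -0.513]
contact_force: [-2.0, -0.4, 0.1]
opening: 0.0302
target [8.4 8.4 8.2 8.3 8.2 8.4 8.3 8.4 8.5 8.4 8.4]
mark [10.2 10.3 10.4 10.2 10.4 10.2 10.2 10.4 10.2 10.3 10.4 10.3 10.4 10.3
 10.3]
{'target': np.float64(8.375891168864392), 'mark': np.float64(10.307688880749572)} mark-target deg 1.93
```

View pics/s8.png

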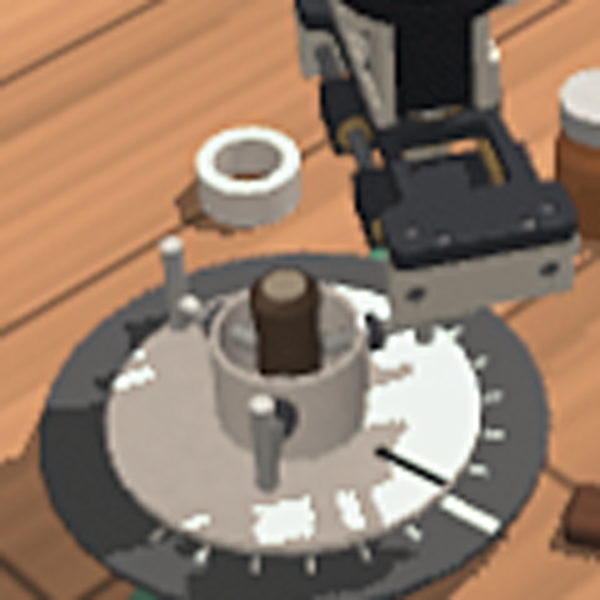

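```bash
python3 -m creep '[{"dx":0.001,"dy":0,"dz":0,"rx":0,"ry":0.016,"rz":0,"gripper":0.33},{"dx":0.0021,"dy":0,"dz":0,"rx":0,"ry":0.033,"rz":0,"gripper":0.33},{"dx":0.0021,"dy":0,"dz":0,"rx":0,"ry":0.033,"rz":0,"gripper":0.33},{"dx":0.0021,"dy":0,"dz":0,"rx":0,"ry":0.033,"rz":0,"gripper":0.33}]'; python3 -c "
from cell import read_camera
import cv2,numpy as np
p,d=read_camera('scene'); np.savez('pics/scene9.npz',p=p)"; python3 m2.py scene pics/scene9.npz
```

```text
time: 8.8
tool_pos: [0.6151, 0.0285, 0.074]
tool_rot: [-1.571, -0.0, -0.547]
contact_force: [-1.5, -0.3, -0.8]
opening: 0.0305
target [8.4 8.4 8.2 8.3 8.2 8.4 8.3 8.4 8.5 8.4 8.4]
mark [8.3 8.  7.8 8.  7.9 8.1 8.1 8.1 8.4 8.3 8.3 8.2 8.2 8.1 7.8]
{'target': np.float64(8.377773332065077), 'mark': np.float64(8.098016038899328)} mark-target deg -0.28
```

Within about 0.3°. I centre the bar between the fingers, lift straight up and move clear, then check with both cameras.

```bash
python3 -m creep '[{"dx":-0.005,"dy":0,"dz":0,"rx":0,"ry":0,"rz":0,"gripper":0.33},{"dx":-0.0095,"dy":0,"dz":0,"rx":0,"ry":0,"rz":0,"gripper":0.33},{"dx":-0.0095,"dy":0,"dz":0,"rx":0,"ry":0,"rz":0,"gripper":0.33},{"dx":-0.0095,"dy":-0.02,"dz":0,"rx":0,"ry":0,"rz":0,"gripper":0.33},{"dx":-0.0095,"dy":-0.06,"dz":0,"rx":0,"ry":0,"rz":0,"gripper":0.33},{"dx":-0.0095,"dy":-0.10,"dz":0,"rx":0,"ry":0,"rz":0,"gripper":0.33},{"dx":-0.0095,"dy":-0.14,"dz":0,"rx":0,"ry":0,"rz":0,"gripper":0.33},{"dx":-0.05,"dy":-0.14,"dz":0.03,"rx":0,"ry":0,"rz":0,"gripper":0.33},{"dx":-0.10,"dy":-0.14,"dz":0.06,"rx":0,"ry":0,"rz":0,"gripper":0.33},{"dx":-0.15,"dy":-0.14,"dz":0.09,"rx":0,"ry":0,"rz":0,"gripper":0.33},{"dx":-0.20,"dy":-0.14,"dz":0.12,"rx":0,"ry":0,"rz":0,"gripper":0.33},{"dx":-0.25,"dy":-0.14,"dz":0.15,"rx":0,"ry":0,"rz":0,"gripper":0.33},{"dx":-0.284,"dy":-0.14,"dz":0.178,"rx":0,"ry":0,"rz":0,"gripper":0.33},{"dx":-0.284,"dy":-0.14,"dz":0.178,"rx":0,"ry":0,"rz":0,"gripper":0.33},{"dx":-0.284,"dy":-0.14,"dz":0.178,"rx":0,"ry":0,"rz":0,"gripper":0.33}]'; python3 -c "
from cell import read_camera
import cv2,numpy as np
for n in('scene','top'):
  p,d=read_camera(n); np.savez(f'pics/{n}10.npz',p=p);a,b=(130,270) if n=='top' else (140,235);cv2.imwrite(f'pics/{n}10.png',cv2.resize(p[a:a+140,b:b+140,::-1],None,fx=4,fy=4,interpolation=2))"; python3 m2.py scene pics/scene10.npz;python3 m2.py top pics/top10.npz
```

```text
time: 10.72
tool_pos: [0.4653, 0.3279, 0.2141]
tool_rot: [-1.571, -0.001, -0.547]
contact_force: [-0.8, -0.9, 0.8]
opening: 0.0301
target [8.4 8.4 8.2 8.3 8.2 8.4 8.4 8.4 8.5 8.4 8.4]
mark [8.3 8.  7.8 8.  7.9 8.1 8.1 8.1 8.4 8.3 8.3 8.2 8.2 8.1 7.8]
{'target': np.float64(8.370852916761127), 'mark': np.float64(8.087888704891128)} mark-target deg -0.28
target [8.  8.1 8.2 8.2 8.1 8.  8.  8.  8.  8.  8. ]
mark [8.1 8.1 8.  7.9 7.9 7.9 7.9 7.8 7.8 7.8 7.8 7.7 7.8 7.9 7.9]
{'target': np.float64(8.023537517053034), 'mark': np.float64(7.893203466331342)} mark-target deg -0.13
```

View pics/top10.png

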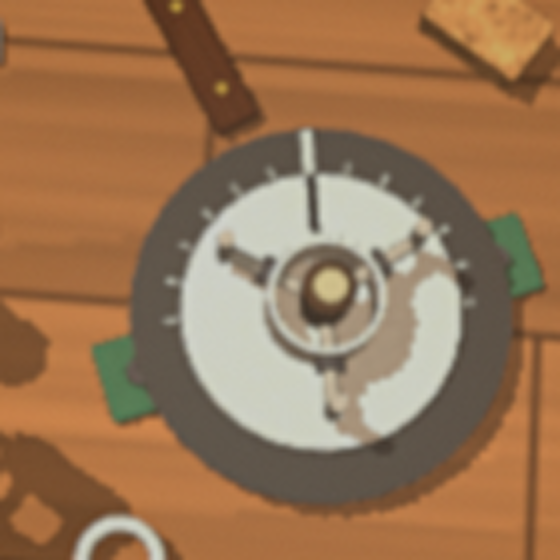

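View pics/scene10.png

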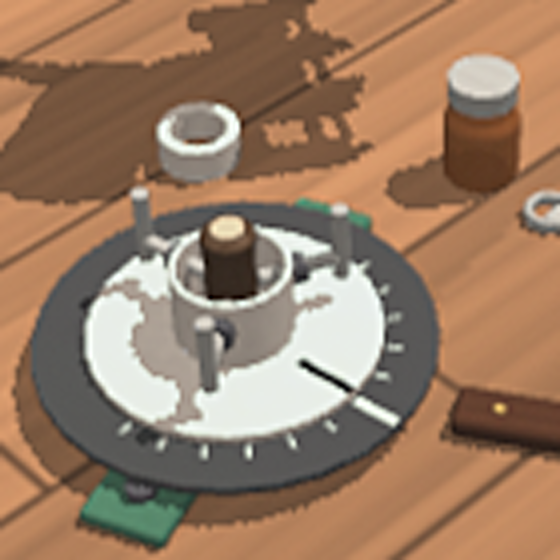

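Both views show the mark continuing straight into the long line: top at (312, 178) and scene at (352, 393) in the crops. They give −0.13° and −0.28°. The dial is seated and the bystanders are in place, so I hand in.

```bash
python3 -c "
from cell import robot
print(robot.hand_in())"
```

```text
the job is handed in; nothing more can be done
None
```

I turned the dial clockwise by about 82° and handed it in with the index mark lined up with the long line. I did this by pushing screw0 sideways with one finger, with its bar between the partly opened fingers. I then centred the fingers, lifted straight up and moved the arm clear.

- **Alignment:** with the arm away, the mark is off the long line by −0.13° in the top view and −0.28° in the scene view, slightly past the target. That is within measurement error, and the scene reading was the same before and after I backed off.
- **Forces and time:** the contact force readings I took were about 2 N, and the last motion ended at 10.7 s.
- **Scene:** in the last pictures the dial looks seated. The ring, jar and wooden blank look unmoved by eye; I did not measure them or re-check the other loose parts one by one.
- **What went wrong:** my first push passed above the bar and moved nothing. In the pictures the fingertips ended about 17 mm higher than `robot.tcp_to_tips` implies, so I went about 24 mm lower and pushed again.

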